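# Roll the transporter clear and spring the ramp cupboard open

### The arm

A 6-joint arm with a two-finger parallel gripper is mounted at the origin on the work surface. World frame = base frame: x ahead of the robot, y to its left, z up, the work surface at z = 0. Lengths are in m, angles in rad, forces in N, time in s.
With the tool pointing down it reaches from about 0.3 to 0.775 m from the base axis. Payload 14.6 kg.
Tool frame: the origin (TCP) lies at the very end of the fingers, on their centre line; the grasp point (between the pads) lies 19 mm behind it; z points along the fingers, y is the direction in which the jaws open and shut (so a half turn about z gives the same grasp; the last joint's range is limited). The gripper opens to 94 mm and grips with 3 to 60 N. Pads are 16 mm wide; open, the fingers measure 119 mm over their backs; the gripper's body (75 mm by 177 mm) begins 78 mm behind the grasp point.
Start: joints at [-0.067, 0.3, 1.521, -0, 1.321, -0.067], TCP at [0.55, -0, 0.205] pointing down, gripper open.
Joint ranges: [-3.03, 3.03], [-0.79, 2.21], [0.23, 2.52], [-1.04, 4.18], [0, 3.07], [-2.55, 2.55]. Speed limits (rad/s): [2.22, 2.22, 2.57, 3.14, 3.14, 3.14].

### API

Orientations are given as [roll, pitch, yaw] about the fixed x, y, z axes, in that order (R = Rz(yaw) Ry(pitch) Rx(roll)).
In Python, from station import status, camera, ctrl gives the robot as it stands. The module is installed in compiled form; this text tells all that it offers.
- The arm moves only by the shell command python3 -m jog 'ROWS' [FORCE]. ROWS is JSON, a list of rows, each a list of 7 numbers: the shift along the tool's x, y, z each as a share of 1000 mm, from -1 to 1, then the turn, a rotation vector about the tool's x, y, z each as a share of pi/2 rad, from -1 to 1, then the opening, from -1 (shut) to 1 (fully open), so that 0 is half open. A call has 1 to 20 rows; each row is the pose to reach, as a shift and turn from the pose measured when the call began, along the tool's axes at that moment; what a row does not reach only later rows make up. A row lasts 1/10 s, in which the tool goes at most 50 mm and 8.59 degrees, less where a joint would pass 70% of its speed; a pose out of reach is approached as far as the arm can. A call with a number of a shift or a turn outside -1 to 1 is refused whole. A call with a gripper value outside its range is refused whole. The fingers move at their own pace and stop on an object; FORCE is the grip in N (left out, the last holds). Time passes only in rows, so rows that repeat a pose let the fingers close. It gives the time, the measured TCP pose, the force and the opening at its end, in the units of the state.
- status.get_obs(): the state, without advancing time (a new reading comes with each control period).
- camera(name): name is "scene" or "side" or "wrist"; returns a dict with "image" (480x640x3 uint8, red, green, blue), "fx", "fy", "cx", "cy" (pixels), "world_from_camera" (4x4, takes a point from camera to world coordinates). Camera axes: x right, y down, z forward; pixel columns grow to the right and rows downward; lengths in m; the calibration is good to about 2 mm. A picture is of the moment at which its call begins. There is no depth.
- ctrl.hand_in(): hands the job in, once; it reports no verdict.
The state is a dict: "time_s": time; "qpos": joint angles; "joint_vel": joint speeds; "tau": joint torques, N m; "ee_pos": TCP position; "eef_rot": TCP orientation; "force": force on the tool from outside, world axes, zero at the start; "moment": the same for the moment, N m; "grip_width": finger opening in m.
Only numpy, scipy, OpenCV 4.12 (cv2) and the standard library are available. Lean on these libraries where they do the work, as an engineer would, in place of code of your own. Each camera call takes 0.05 s, during which the arm holds its last target.

### The job

The yellow transporter lorry has been left backed up to the small cupboard under the head of the loading slide. With the fingertips only, gripping nothing, roll the lorry forwards out of the way of the door's whole swing, then lightly press the shut door in at its free edge and let go, so that the push-to-open catch lets it spring ajar by itself, and then swing the door wide open, square to the cupboard or further. Do not lift or tip the lorry or let the door strike it, and leave the chrome racing car and the tin figure base where they stand.

Things in the scene. Friction and masses are not known exactly. Their poses are not given: they have to be found in the camera images.
- station: Fixed loading ramp unit: plywood cupboard 190 wide (y), 120 high (128 with deck lips), aluminium slide from its +y side down to a track section with a rubber stop. Origin on the table under the cupboard, z up. Its -x side is the door: shut, outer face at x = -0.097 m, y -0.095 (hinge) to +0.095 (free edge), z 0.004 to 0.116; hinge line upright at x = -0.091, y = -0.095.
- door (a joint): Door angle, rad: 0 shut, -0.028 pressed in to the stop, positive as the free edge swings to the station's -x, stop at 1.62. Flat green panel 190 x 112 x 12 mm, no handle. The catch resists any pull; pressing the free edge in 3 to 5 mm (3 to 5 N) frees it, and when the finger backs off a damped spring opens it to about 0.4 rad. From there it swings lightly and stays where left.
- door_press (a point): Middle of a 22 mm round steel finger plate on the door's outer face, 20 mm from the free edge and 85 mm above the table; turns with the door.
- door_edge (a point): Free edge of the door, mid-thickness, 85 mm above the table, 190 mm from the hinge line; turns with the door. Behind the door a small steel keeper hook sticks out 27 mm from its inner face, 30 mm from this edge, below 45 mm high; the upper part of the inner face is bare.
- door_hinge (a point): Point on the upright hinge line, 85 mm above the table.
- lorry: Loose yellow plastic box lorry on six free-rolling wheels, 230 long (its x), 76 wide, 105 high, about 0.36 kg. Origin on the ground under its middle; forwards is its -x; the flat rear face, at x = +0.115, looks towards the cupboard door. Rolls with about 1 N of push and stops within a few mm when let go.
- lorry_tail (a point): Middle of the lorry's rear face, 70 mm above the ground (the flat rear face spans 28 to 105 mm high, 76 mm wide).
- car: Bystander: loose chrome racing car 125 x 62 x 34 mm on the table, a little to the side of the lorry; origin under its middle, its length along its x.
- figure_base: Bystander: round blue tin base of a pit crew figure, 60 mm across, 22 mm high with an upright clip; origin under its middle.
Not all that is in view belongs to the job. There is more than one size of the lorry; the job needs the middle-sized.

How it is judged:
On the way, in this order (a step that is already met when the one before it is completed fails the run):
1. the lorry is rolled forwards until its tail is beyond the reach of the door's swing (x of lorry_tail in the frame of station below -0.283 m), for 0.2 s.
2. the door is pressed in past its shut position (value of joint door below -0.008 rad and contact force between the fingers and door above 0.5 N), for 0.02 s.
3. the released door has sprung ajar by itself, untouched (value of joint door above 0.25 rad and contact force between the fingers and door below 0.1 N), for 0.2 s.
At the end, for the whole second after the job is handed in: The door stands still at more than 1.4 rad open; the lorry stands upright and at rest on its wheels with its tail more than 186 mm in front of the closed door's outer face, that is beyond the door's swing; the car and the figure base are within 20 mm of where they started (value of joint door above 1.4 rad and velocity of joint door between -0.05 and 0.05 rad/s and x of lorry_tail in the frame of station below -0.283 m and linear speed of lorry below 0.02 m/s and angle between lorry's own z axis and vertical below 0.1 rad and distance of each of car, figure_base from where it was at the start of the episode below 0.02 m); the robot touches nothing.
It fails at once if the lorry is lifted off its wheels or tipped (height (world z) of lorry above 0.01 m or angle between lorry's own z axis and vertical above 0.2 rad).
It fails at once if the lorry is gripped or shoved hard (contact force between the fingers and lorry above 30 N).
It fails at once if the door is gripped or rammed (contact force between the fingers and door above 45 N).
It fails at once if the door strikes the lorry (contact force between door and lorry above 0.3 N).
It fails at once if the car or the figure base is disturbed (distance of any of car, figure_base from where it was at the start of the episode above 0.02 m).
It also fails if it takes over 61 s, if anything falls off the work surface, if the arm or the gripper's body presses on something with over 40 N, if the wrist force passes 120 N, or if a joint passes its speed limit or range.

## Working session

There is one attempt and no reset: what is moved stays moved. The work goes in short steps, Python scripts to look and compute and a shell command to move; the robot and the scene stay as the last step left them, time stands still between calls to the robot, and variables do not carry over. Pictures are saved under pics/ and viewed, and the job is handed in when it is done.

```bash
mkdir -p pics; cat > h.py <<'E'
import numpy as np, cv2
from station import status, camera, ctrl
def snap(n,f):
    c=camera(n); cv2.imwrite(f'pics/{f}.png',c['image'][:,:,::-1]); np.savez(f'pics/{f}.npz',**c); return c
def load(f): return dict(np.load(f'pics/{f}.npz'))
def onz(c,u,v,z):
    T=c['world_from_camera']; d=T[:3,:3]@np.array([(u-c['cx'])/c['fx'],(v-c['cy'])/c['fy'],1]); o=T[:3,3]
    return o+d*(z-o[2])/d[2]
def proj(c,p):
    T=c['world_from_camera']; q=T[:3,:3].T@(np.array(p)-T[:3,3]); return c['fx']*q[0]/q[2]+c['cx'],c['fy']*q[1]/q[2]+c['cy']
E
python3 - <<'E'
from h import *
for n in('scene','side','wrist'):
    c=snap(n,n+'0'); print(n,c['world_from_camera'].round(3).tolist(),c['fx'])
print(status.get_obs())
E
```

```text
scene [[0.171, 0.768, -0.618, 1.191], [0.985, -0.141, 0.096, 0.008], [-0.013, -0.625, -0.781, 0.93], [0.0, 0.0, 0.0, 1.0]] 507.587498021979
side [[0.813, -0.335, 0.476, -0.081], [-0.582, -0.488, 0.651, -0.723], [0.015, -0.806, -0.591, 0.876], [0.0, 0.0, 0.0, 1.0]] 543.185083554352
wrist [[1.0, 0.0, -0.002, 0.55], [-0.0, -0.965, -0.262, 0.076], [-0.002, 0.262, -0.965, 0.384], [0.0, 0.0, 0.0, 1.0]] 339.01439247774215
{'time_s': 0.15, 'qpos': array([-6.66051756e-02,  3.00336710e-01,  1.52140977e+00, -7.06654162e-06,
        1.32068680e+00, -6.66059843e-02]), 'joint_vel': array([-0.00259269, -0.00044519, -0.00273676, -0.00158003,  0.00020146,
       -0.00074267]), 'tau': array([-2.50185103e-04, -5.31960297e+01, -3.52822959e+01,  7.07691838e-02,
        2.35654798e-02, -3.66386917e-05]), 'ee_pos': array([5.49814484e-01, 4.73756314e-06, 2.05032518e-01]), 'eef_rot': array([-3.14075344e+00, -4.91192709e-05,  1.57079887e+00]), 'force': array([-0.91119511,  0.22542255, -0.2564881 ]), 'moment': array([-0.01586123,  0.00132071,  0.00264917]), 'grip_width': 0.09390552207962942}
```

View pics/scene0.png

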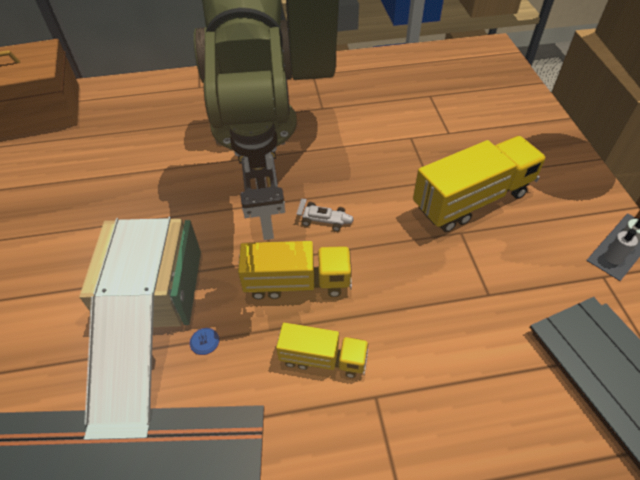

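View pics/side0.png

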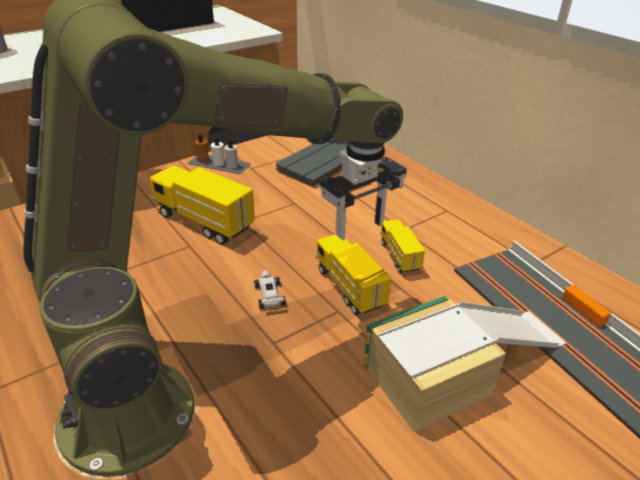

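View pics/wrist0.png

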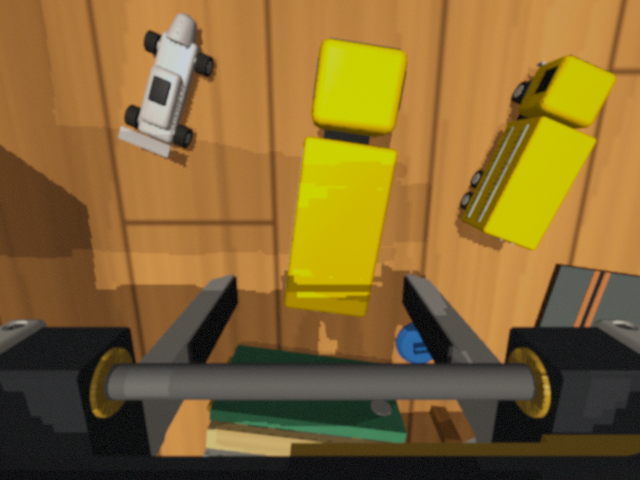

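The scene picture shows the station at about (140,290) with its green door facing +y, at (185,275). The three lorries are at (295,268), (320,350) and (480,180), the car at (325,215) and the blue base at (204,341). The lorry backed up to the door is the one at (295,268). I'll measure it next.

```bash
python3 - <<'E'
from h import *
c=load('scene0'); w=load('wrist0'); s=load('side0')
im=c['image'][:,:,::-1]
cv2.imwrite('pics/z1.png',cv2.resize(im[200:420,70:270],None,fx=3.5,fy=2.7,interpolation=cv2.INTER_CUBIC)[:600])
cv2.imwrite('pics/z2.png',cv2.resize(s['image'][220:400,300:520,::-1],None,fx=3.3,fy=3.3,interpolation=cv2.INTER_CUBIC))
for n,u,v,z in[('rl',287,305,.105),('rr',365,314,.105),('bfl',305,140,.105),('bfr',396,150,.105),('cf l',322,40,.09),('cf r',405,50,.09)]:print(n,onz(w,u,v,z).round(4))
for nm,cc in(('scene',c),('side',s),('wrist',w)):
    hsv=cv2.cvtColor(cc['image'],cv2.COLOR_RGB2HSV)
    for col,lo,hi in(('blue',(100,120,60),(125,255,255)),('green',(60,80,20),(90,255,255)),('yellow',(22,180,120),(34,255,255))):
        n,_,st,ce=cv2.connectedComponentsWithStats(cv2.inRange(hsv,lo,hi))
        for i in range(1,n):
            if st[i,4]>80: print(nm,col,st[i],ce[i].round(1),onz(cc,*ce[i],.022 if col=='blue' else .1).round(3))
E
```

```text
rl [ 0.5203 -0.0582  0.105 ]
rr [ 0.5907 -0.067   0.105 ]
bfl [0.5382 0.0838 0.105 ]
bfr [0.6104 0.0761 0.105 ]
cf l [0.5515 0.1582 0.09  ]
cf r [0.6162 0.1512 0.09  ]
scene blue [391   0  19  25 366] [400.6  11.5] [-0.498  0.568  0.022]
scene blue [422   0  21  22 360] [432.   10.1] [-0.486  0.68   0.022]
scene blue [191 329  27  24 381] [204.1 340.1] [ 0.684 -0.156  0.022]
scene green [172 247  10  49 178] [177.2 274. ] [ 0.571 -0.191  0.1  ]
scene yellow [ 419  136  126   62 3888] [479.7 164.4] [0.38  0.512 0.1  ]
scene yellow [ 239  241   75   33 2175] [276.7 257.1] [0.565 0.009 0.1  ]
scene yellow [319 247  32  30 876] [334. 261.] [0.595 0.123 0.1  ]
scene yellow [ 276  323   63   36 1639] [307.9 340.4] [0.761 0.043 0.1  ]
scene yellow [339 337  29  30 571] [352.4 350.6] [0.795 0.118 0.1  ]
side green [368 297  79  35 318] [405.6 312.7] [ 0.544 -0.168  0.1  ]
side yellow [ 150  166  104   71 3962] [204.1 195.9] [0.405 0.482 0.1  ]
side yellow [ 382  219   43   52 1128] [403.4 242.2] [0.708 0.016 0.1  ]
side yellow [ 317  234   74   78 2787] [354.3 269.5] [0.545 0.002 0.1  ]
wrist blue [397 324  36  40 892] [412.5 345.6] [ 0.661 -0.151  0.022]
wrist green [ 232  347  129   17 1117] [278.5 356.9] [ 0.51  -0.115  0.1  ]
wrist green [ 211  401  195   41 5482] [314.6 417.3] [ 0.545 -0.184  0.1  ]
wrist yellow [ 312   39   95   95 7328] [358.2  85.6] [0.58  0.124 0.1  ]
wrist yellow [ 538   55   78   72 3527] [576.9  90.6] [0.749 0.12  0.1  ]
wrist yellow [ 483  116  114  134 7800] [538.3 182.5] [0.731 0.05  0.1  ]
wrist yellow [  284   136   113   181 15145] [337.9 224.9] [0.565 0.014 0.1  ]
wrist yellow [540 394  10  21  82] [545.6 404.3] [ 0.775 -0.168  0.1  ]
```

View pics/z1.png

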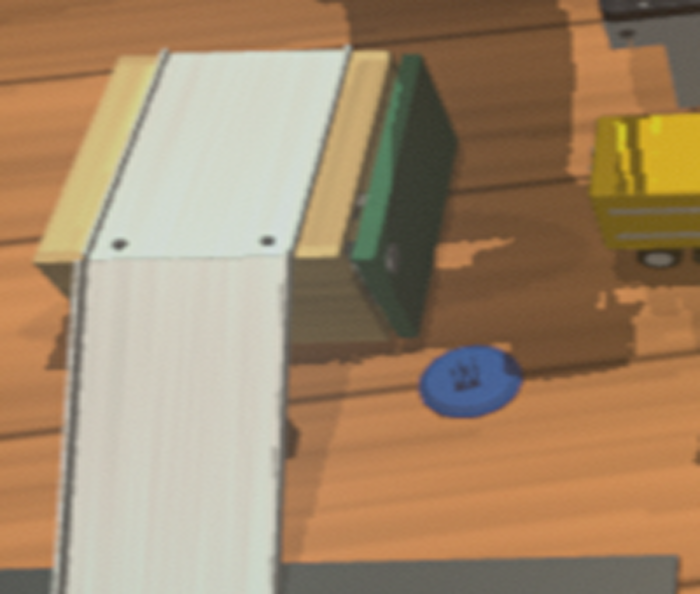

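View pics/z2.png

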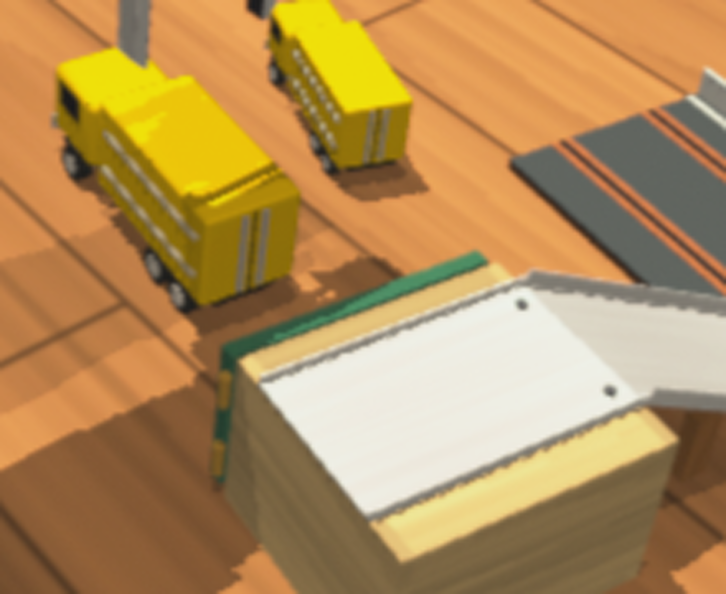

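```bash
python3 - <<'E'
from h import *
w=load('wrist0'); s=load('side0');c=load('scene0')
cv2.imwrite('pics/z3.png',cv2.resize(w['image'][330:480,190:430,::-1],None,fx=3.3,fy=3.3,interpolation=cv2.INTER_CUBIC))
cv2.imwrite('pics/z4.png',cv2.resize(s['image'][280:420,350:520,::-1],None,fx=4.2,fy=4.2,interpolation=cv2.INTER_CUBIC))
cv2.imwrite('pics/z5.png',cv2.resize(c['image'][210:335,75:215,::-1],None,fx=4.5,fy=4.5,interpolation=cv2.INTER_CUBIC))
E
```

```text
(no output)
```

View pics/z3.png

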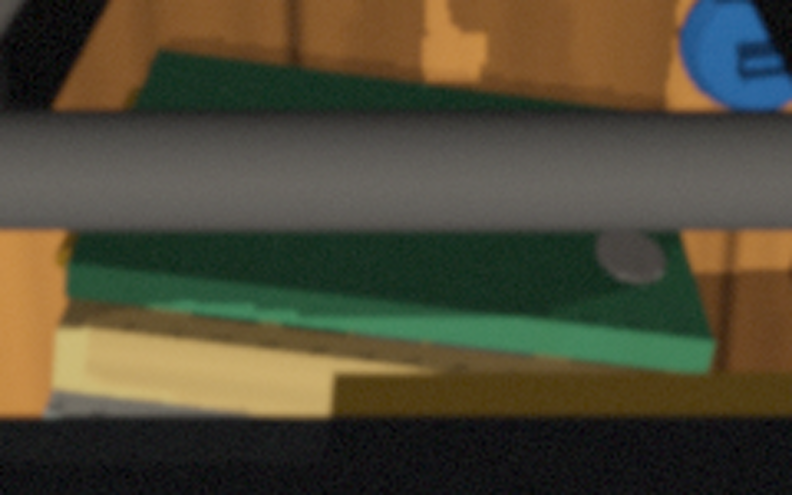

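View pics/z4.png

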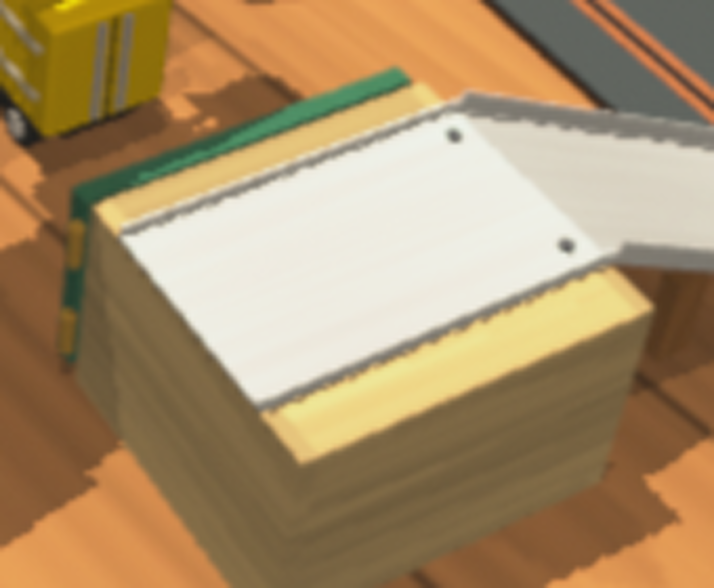

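View pics/z5.png

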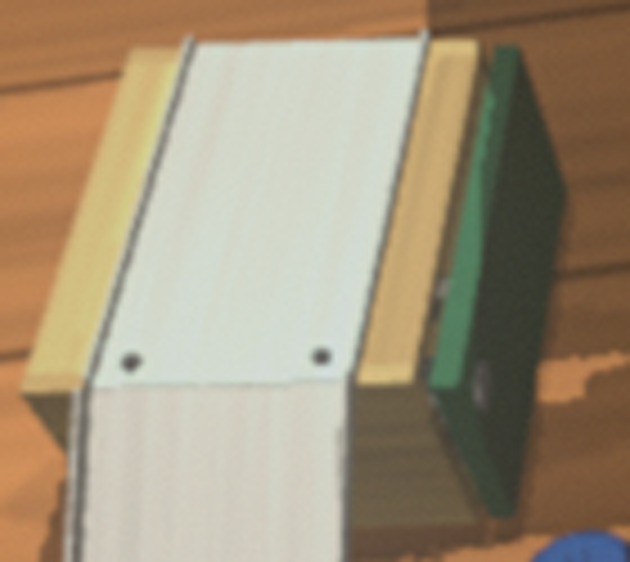

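```bash
python3 - <<'E'
from h import *
w=load('wrist0'); s=load('side0');c=load('scene0')
print('w hinge',onz(w,211.2,409.4,.116).round(4),'free',onz(w,406.4,433,.116).round(4),'bot',onz(w,237.9,345.8,.004).round(4))
print('s hinge',onz(c,190.3,220.4,.116).round(4),'free',onz(c,176.8,296,.116).round(4), 'bot',onz(c,75+567/4.5,210+190/4.5,.004),'botfree',onz(c,75+503/4.5,210+513/4.5,.004))
print('side hinge',onz(s,350+75/4.2,280+187/4.2,.116).round(4),'free',onz(s,350+400/4.2,280+68/4.2,.116).round(4))
def tri(a,u,b,v):
    A=[];B=[]
    for cc,p in((a,u),(b,v)):
        T=cc['world_from_camera'];d=T[:3,:3]@np.array([(p[0]-cc['cx'])/cc['fx'],(p[1]-cc['cy'])/cc['fy'],1]);d/=np.linalg.norm(d)
        P=np.eye(3)-np.outer(d,d);A.append(P);B.append(P@T[:3,3])
    return np.linalg.solve(sum(A),sum(B))
print('plate',tri(w,(381.2,407.6),c,(182.6,295.1)))
cv2.imwrite('pics/z6.png',cv2.resize(c['image'][185:305,225:365,::-1],None,fx=5,fy=5,interpolation=cv2.INTER_CUBIC))
E
```

```text
w hinge [ 0.447  -0.1608  0.116 ] free [ 0.6336 -0.1878  0.116 ] bot [ 0.4458 -0.1631  0.004 ]
s hinge [ 0.4469 -0.1605  0.116 ] free [ 0.6339 -0.1874  0.116 ] bot [ 0.4469022  -0.16028771  0.004     ] botfree [ 0.63014159 -0.19344429  0.004     ]
side hinge [ 0.4473 -0.1623  0.116 ] free [ 0.6337 -0.1906  0.116 ]
plate [ 0.61403411 -0.18326658  0.08738613]
```

View pics/z6.png

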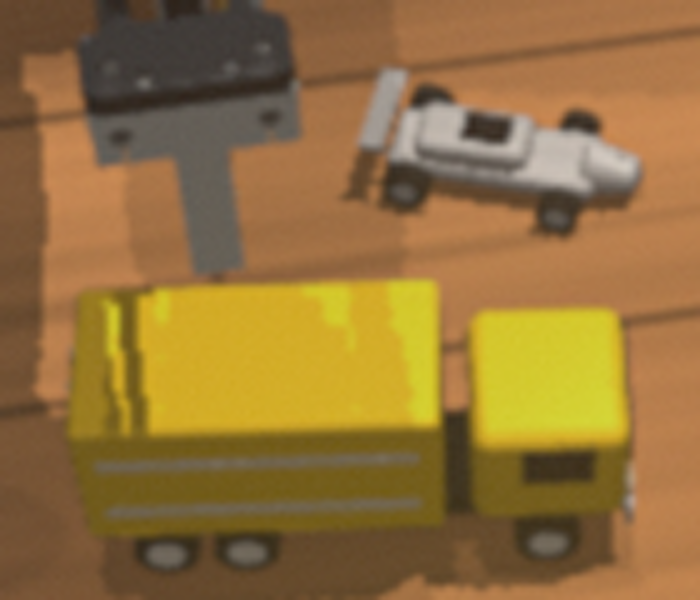

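```bash
python3 - <<'E'
from h import *
w=load('wrist0');c=load('scene0')
for n,u,v in[('rl',80,290),('rr',70,437),('bfl',438,282),('bfr',440,430)]:print(n,onz(c,225+u/5,185+v/5,.105).round(4))
for n,u,v in[('car wing a',385,70),('wing b',365,150),('nose',640,165)]:print(n,onz(c,225+u/5,185+v/5,.025).round(4))
for n,u,v in[('wing l',120,130),('wing r',170,155),('nose',182,15)]:print(n,onz(w,u,v,.025).round(4))
E
```

```text
rl [ 0.5189 -0.0594  0.105 ]
rr [ 0.5926 -0.0686  0.105 ]
bfl [0.5416 0.0873 0.105 ]
bfr [0.6156 0.0763 0.105 ]
car wing a [0.3436 0.0904 0.025 ]
wing b [0.3933 0.0735 0.025 ]
nose [0.4263 0.1999 0.025 ]
wing l [0.3483 0.0958 0.025 ]
wing r [0.3959 0.0714 0.025 ]
nose [0.4217 0.1973 0.025 ]
```

```bash
python3 -m jog '[[-0.05,0,0,0,0,0.04,-0.25],[-0.1,0,0,0,0,0.083,-0.25],[-0.1,0,0,0,0,0.083,-0.25],[-0.1,0,0.05,0,0,0.083,-0.25],[-0.1,0,0.05,0,0,0.083,-0.25]]'; python3 - <<'E'
from h import *
snap('scene','s1');snap('wrist','w1');print(status.get_obs()['force'])
E
```

```text
time_s: 0.65
ee_pos: [0.5472, -0.0993, 0.15]
eef_rot: [-3.132, -0.001, 1.44]
force: [-0.6, 0.4, 0.3]
grip_width: 0.0572
[0.31536219 0.17706787 0.91942671]
```

View pics/w1.png

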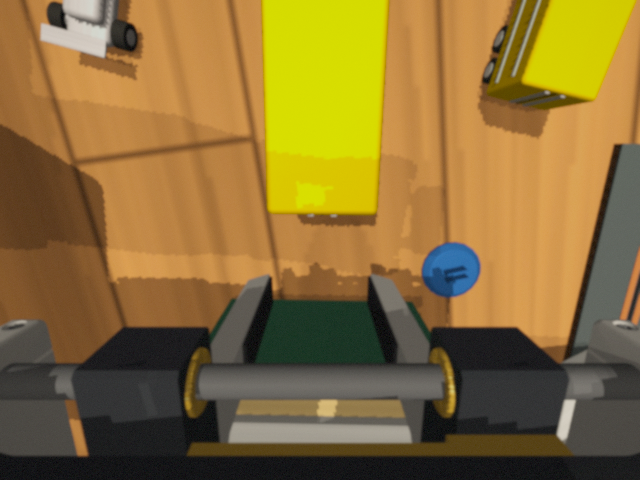

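```bash
python3 -m jog '[[0,0.004,0.05,0,0,0,-0.25],[0,0.004,0.09,0,0,0,-0.25],[0,0.004,0.09,0,0,0,-0.25],[0.01,0.004,0.09,0,0,0,-0.25],[0.02,0.004,0.09,0,0,0,-0.25]]'; python3 - <<'E'
from h import *
snap('scene','s2');snap('side','d2')
E
```

```text
time_s: 1.25
ee_pos: [0.5576, -0.0795, 0.0686]
eef_rot: [3.14, 0.0, 1.441]
force: [-0.2, 0.5, 0.1]
grip_width: 0.0353
```

View pics/s2.png

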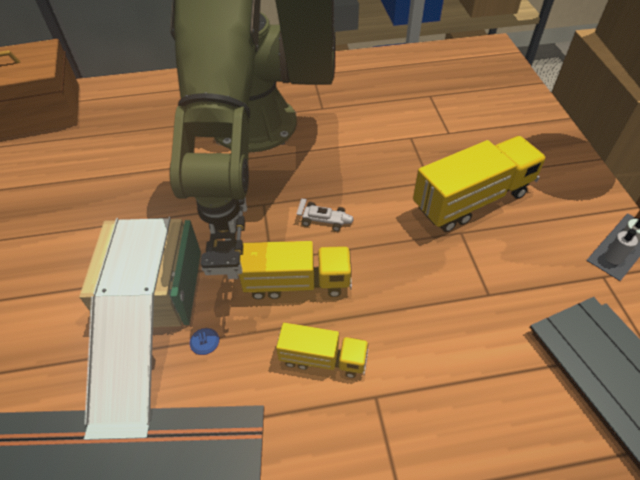

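The fingers stand behind the lorry's tail at (222,265), about 8 mm short of it, and they clear the door and the blue base. Next I roll the lorry forward gently.

```bash
python3 -m jog '[[0.005,-0.001,0,0,0,0,-0.25],[0.01,-0.001,0,0,0,0,-0.25],[0.015,-0.001,0,0,0,0,-0.25],[0.02,-0.001,0,0,0,0,-0.25],[0.026,-0.001,0,0,0,0,-0.25],[0.032,-0.001,0,0,0,0,-0.25],[0.038,-0.001,0,0,0,0,-0.25],[0.044,-0.001,0,0,0,0,-0.25]]'; python3 - <<'E'
from h import *
snap('scene','s3')
E
```

```text
time_s: 2.15
ee_pos: [0.5619, -0.0344, 0.0679]
eef_rot: [3.141, -0.0, 1.443]
force: [0.6, -0.6, -0.2]
grip_width: 0.0354
```

View pics/s3.png

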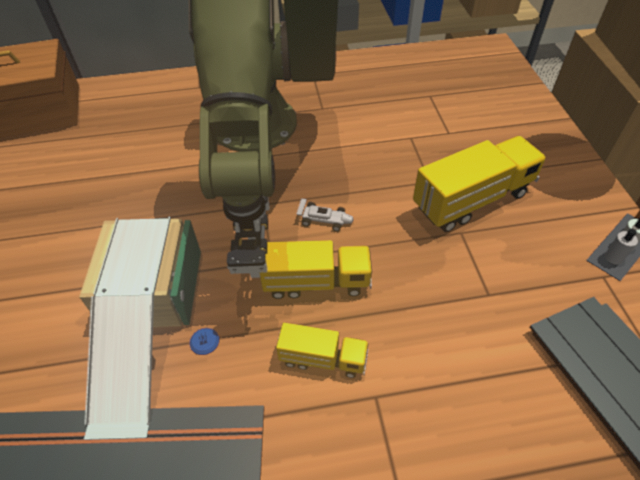

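The lorry rolls straight, with its tail at about (262,265). I continue the push.

```bash
python3 -m jog '[[0.008,0,0,0,0,0,-0.25],[0.016,0,0,0,0,0,-0.25],[0.024,0,0,0,0,0,-0.25],[0.032,0,0,0,0,0,-0.25],[0.04,0,0,0,0,0,-0.25],[0.048,0,0,0,0,0,-0.25],[0.054,0,0,0,0,0,-0.25],[0.06,0,0,0,0,0,-0.25],[0.064,0,0,0,0,0,-0.25],[0.067,0,0,0,0,0,-0.25],[0.068,0,0,0,0,0,-0.25],[0.068,0,0,0,0,0,-0.25],[0.06,0,0,0,0,0,-0.25],[0.04,0,0,0,0,0,-0.4],[0.02,0,0,0,0,0,-1],[0,0,0,0,0,0,-1]]'; python3 - <<'E'
from h import *
snap('scene','s4');c=snap('wrist','w4')
E
```

```text
time_s: 3.8
ee_pos: [0.5617, -0.0351, 0.0679]
eef_rot: [3.141, -0.0, 1.443]
force: [0.3, 0.4, 0.1]
grip_width: 0.0157
```

View pics/s4.png

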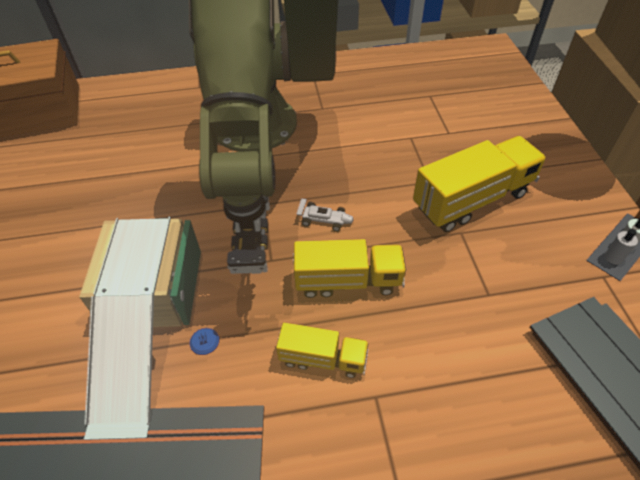

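View pics/w4.png

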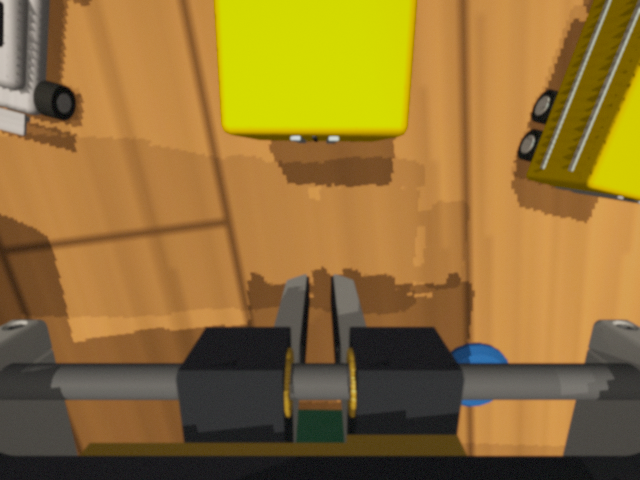

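```bash
python3 - <<'E'
from h import *
w=load('w4');c=load('s4')
out=np.array([.144,.9896]); m=np.array([.5404,-.1744])
for cc,ps in((w,((224,134),(407,137))),(c,((294.5,243),(293.5,272)))):
    P=[onz(cc,*p,.105) for p in ps]; t=(P[0]+P[1])/2; print(P,'station x',[-.097-(p[:2]-m)@out for p in P+[t]])
E
python3 -m jog '[[-0.03,0.02,-0.007,0,0,0,-1],[-0.05,0.05,-0.007,0,0,0,-1],[-0.08,0.07,-0.007,0,0,0,-1],[-0.1,0.07,-0.007,0,0,0,-1],[-0.11,0.07,-0.007,0,0,0,-1],[-0.11,0.07,-0.007,0,0,0,-1]]'; python3 - <<'E'
from h import *
snap('scene','s5');snap('wrist','w5')
print(status.get_obs())
E
```

```text
[array([0.53437491, 0.04883941, 0.105     ]), array([0.60681265, 0.03824838, 0.105     ])] station x [np.float64(-0.3170501046255527), np.float64(-0.3170002573470468), np.float64(-0.3170251809862997)]
[array([0.53894801, 0.04979404, 0.105     ]), array([0.61105875, 0.03791666, 0.105     ])] station x [np.float64(-0.3186533388754472), np.float64(-0.31728342987399283), np.float64(-0.31796838437471997)]
time_s: 4.5
ee_pos: [0.6164, -0.1548, 0.0748]
eef_rot: [3.141, -0.0, 1.44]
force: [-0.5, 0.3, -0.4]
grip_width: 0.0003
{'time_s': 4.6, 'qpos': array([-3.01468994e-01,  6.12454968e-01,  1.38548928e+00,  3.89337519e-04,
        1.14282996e+00, -1.71887776e-01]), 'joint_vel': array([ 0.01147373, -0.0025231 , -0.00066377, -0.00237604,  0.0004389 ,
       -0.00101402]), 'tau': array([-1.31651592e+00, -6.69410777e+01, -3.26262224e+01,  2.21396465e-02,
        2.19697610e-02, -4.34329477e-02]), 'ee_pos': array([ 0.61671715, -0.15333711,  0.07504818]), 'eef_rot': array([ 3.14072569e+00, -2.09150205e-04,  1.44105376e+00]), 'force': array([ 0.15278754, -0.02019472, -0.5375527 ]), 'moment': array([ 0.00169957, -0.00621365, -0.02790043]), 'grip_width': 0.000694998659637667}
```

View pics/s5.png

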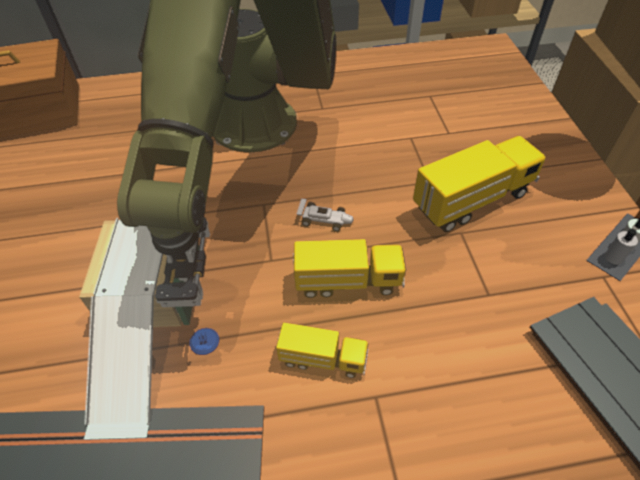

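View pics/w5.png

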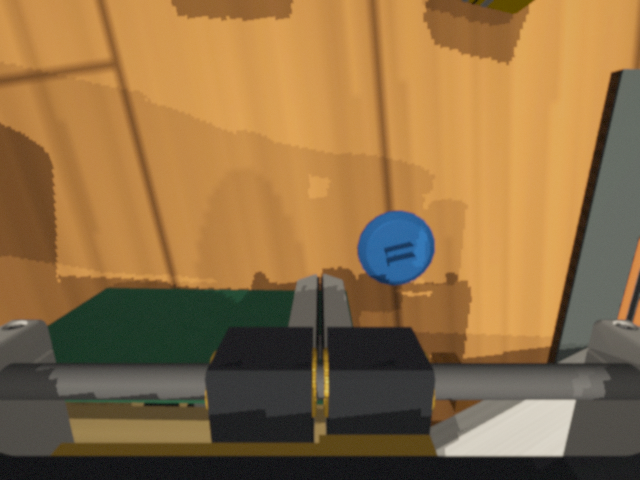

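The lorry's tail is now at station x ≈ -0.317, in both views. The finger stands about 24 mm in front of the plate, with the blue base clear at (396,247) in the wrist view. I press in slowly and watch the force.

```bash
python3 -m jog '[[-0.01,0,0,0,0,0,-1],[-0.016,0,0,0,0,0,-1],[-0.02,0,0,0,0,0,-1],[-0.022,0,0,0,0,0,-1],[-0.024,0,0,0,0,0,-1],[-0.025,0,0,0,0,0,-1],[-0.025,0,0,0,0,0,-1]]'; python3 -m jog '[[-0.001,0,0,0,0,0,-1],[-0.001,0,0,0,0,0,-1]]'
```

```text
time_s: 5.3
ee_pos: [0.6135, -0.178, 0.0751]
eef_rot: [3.141, -0.0, 1.441]
force: [0.3, 3.8, 1.9]
grip_width: 0.0003
time_s: 5.5
ee_pos: [0.6134, -0.1789, 0.0751]
eef_rot: [3.141, -0.0, 1.441]
force: [-0.4, 3.4, 1.3]
grip_width: 0.0009
```

```bash
python3 -m jog '[[-0.001,0,0,0,0,0,-1],[-0.001,0,0,0,0,0,-1]]';python3 -m jog '[[-0.001,0,0,0,0,0,-1],[-0.001,0,0,0,0,0,-1]]'
```

```text
time_s: 5.7
ee_pos: [0.6133, -0.1796, 0.0751]
eef_rot: [3.141, -0.001, 1.441]
force: [0.5, 6.1, 2.4]
grip_width: 0.0008
time_s: 5.9
ee_pos: [0.6133, -0.1797, 0.0751]
eef_rot: [3.141, -0.002, 1.442]
force: [0.5, 10.3, 1.8]
grip_width: 0.0006
```

The force has risen to 10 N without further travel, so the door is at its stop. I back off quickly.

```bash
python3 -m jog '[[0.04,0,0,0,0,0,-1],[0.08,0,0,0,0,0,-1],[0.12,0,0,0,0,0,-1],[0.13,0,0,0,0,0,-1],[0.13,0,0,0,0,0,-1],[0.13,0,-0.08,0,0,0,-1],[0.13,0,-0.08,0,0,0,-1],[0.13,0,-0.08,0,0,0,-1]]'; python3 - <<'E'
from h import *
snap('scene','s6');snap('wrist','w6')
E
```

```text
time_s: 6.7
ee_pos: [0.6316, -0.0532, 0.1603]
eef_rot: [3.133, -0.002, 1.44]
force: [0.4, 0.1, 0.7]
grip_width: 0.0009
```

View pics/s6.png

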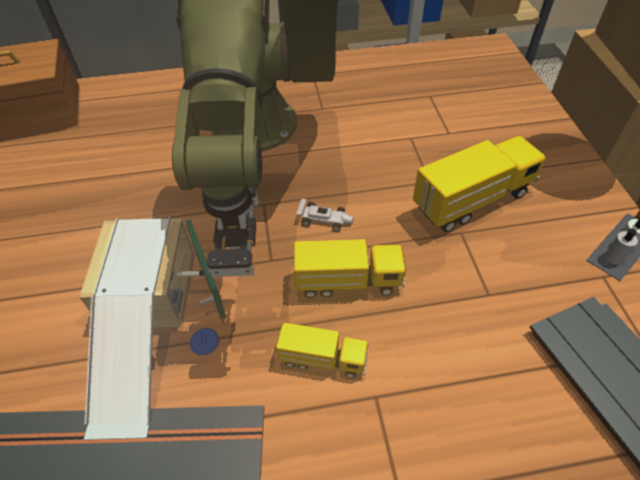

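View pics/w6.png

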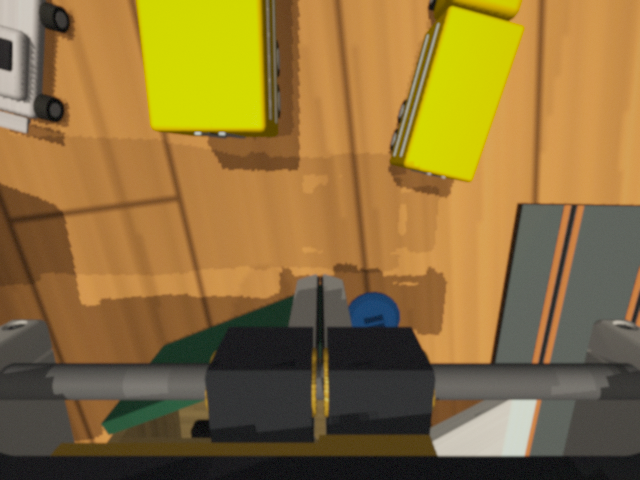

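The door has sprung ajar, with its top edge running from (190,222) to about (223,318). I zoom in to measure its angle and see what lies behind it.

```bash
python3 - <<'E'
from h import *
c=snap('scene','s7')
cv2.imwrite('pics/z7.png',cv2.resize(c['image'][205:335,140:270,::-1],None,fx=4.6,fy=4.6,interpolation=cv2.INTER_CUBIC))
s=snap('side','d7')
cv2.imwrite('pics/z8.png',cv2.resize(s['image'][210:390,340:520,::-1],None,fx=3.3,fy=3.3,interpolation=cv2.INTER_CUBIC))
E
```

```text
(no output)
```

View pics/z7.png

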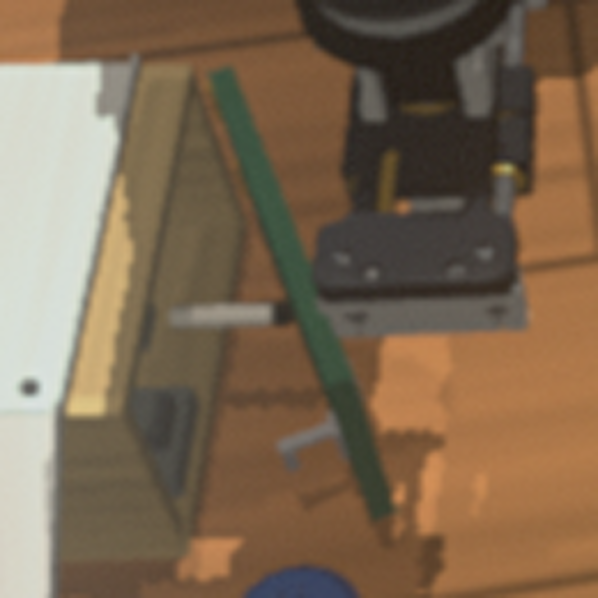

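View pics/z8.png

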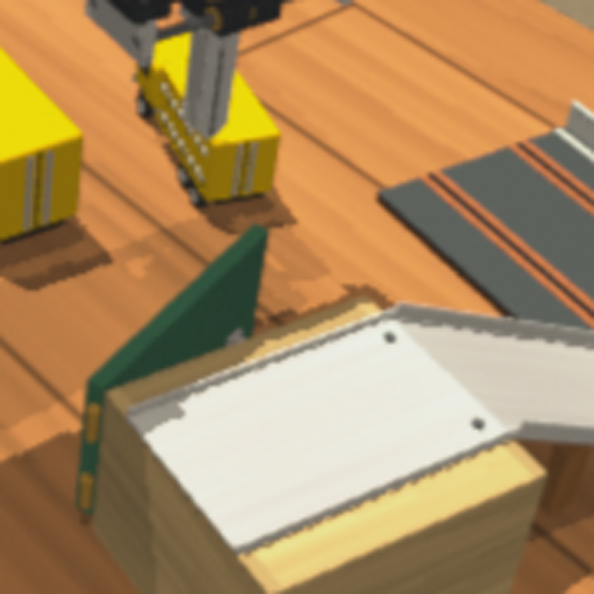

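```bash
python3 - <<'E'
from h import *
c=load('s7'); s=load('d7')
g=lambda u,v,z:onz(c,140+u/4.6,205+v/4.6,z).round(4)
k=lambda u,v,z:onz(s,340+u/3.3,210+v/3.3,z).round(4)
for a in((212,72),(234,68),(330,385),(352,380)):print(a,g(*a,.116))
print('bot free',g(373,518,.004),g(392,512,.004))
print('side free',k(265,230,.116),k(250,228,.116),'hinge',k(90,385,.116))
for z in(.03,.06,.09):print('rod',z,g(170,318,z),g(290,314,z))
h=np.array([.446,-.167]);y=np.array([.9896,-.1441]);o=np.array([.144,.9896])
for th in(.35,.4,.45,.5): print(th,h+.19*(np.cos(th)*y+np.sin(th)*o))
E
```

```text
(212, 72) [ 0.446  -0.1693  0.116 ]
(234, 68) [ 0.4454 -0.1593  0.116 ]
(330, 385) [ 0.6292 -0.1216  0.116 ]
(352, 380) [ 0.6283 -0.1124  0.116 ]
bot free [ 0.6276 -0.1227  0.004 ] [ 0.6261 -0.114   0.004 ]
side free [ 0.6281 -0.122   0.116 ] [ 0.6214 -0.1148  0.116 ] hinge [ 0.4426 -0.1662  0.116 ]
rod 0.03 [ 0.5185 -0.2082  0.03  ] [ 0.5264 -0.1524  0.03  ]
rod 0.06 [ 0.541 -0.201  0.06 ] [ 0.5486 -0.1471  0.06  ]
rod 0.09 [ 0.5634 -0.1938  0.09  ] [ 0.5707 -0.1417  0.09  ]
0.35 [ 0.6320063  -0.12824607]
0.4 [ 0.62983606 -0.11899773]
0.45 [ 0.62720632 -0.10986938]
0.5 [ 0.62412367 -0.10088383]
```

The door stands at about 0.41 rad. A spring plunger sits behind it at x ≤ 0.571. I'll put the finger behind the door at x ≈ 0.607, 165 mm from the hinge, which is clear of the plunger and above the hook.

```bash
python3 -m jog '[[-0.05,-0.005,0,0,0,0,-1],[-0.1,-0.011,0,0,0,0,-1],[-0.107,-0.011,0,0,0,0,-1],[-0.107,-0.011,0,0,0,0,-1],[-0.107,-0.011,0.03,0,0,0,-1]]'; python3 - <<'E'
from h import *
snap('side','d8')
c=snap('wrist','w8')
E
```

```text
time_s: 7.4
ee_pos: [0.6062, -0.1566, 0.1262]
eef_rot: [3.138, -0.001, 1.44]
force: [0.5, -0.4, -0.5]
grip_width: 0.0005
```

View pics/d8.png

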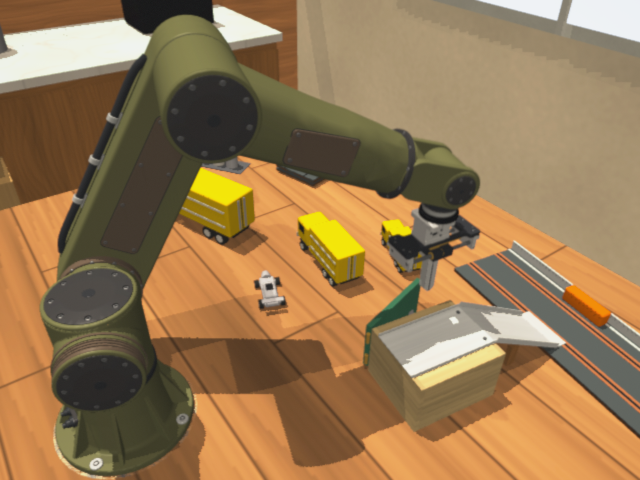

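View pics/w8.png

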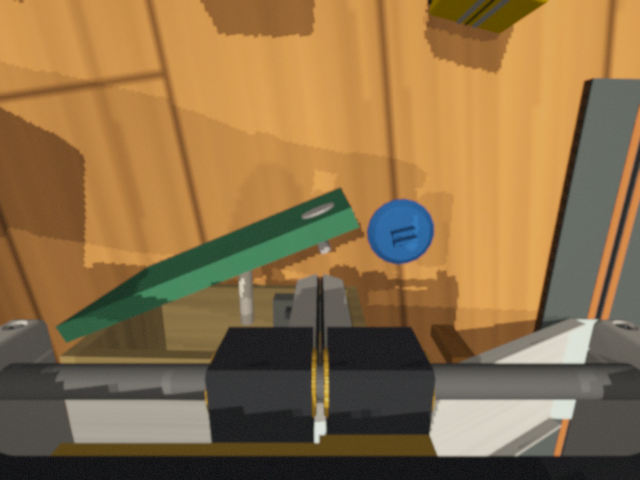

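The finger hangs behind the door, clear of its edge, the plunger and the base. I descend and work out the arc.

```bash
python3 -m jog '[[0,0,0.03,0,0,0,-1],[0,0,0.048,0,0,0,-1],[0,0,0.05,0,0,0,-1],[0,0,0.05,0,0,0,-1]]'; python3 - <<'E'
from h import *
o=status.get_obs();print(o['ee_pos'],o['force'])
p=o['ee_pos'][:2];yaw=o['eef_rot'][2]
tx=np.array([np.cos(yaw),np.sin(yaw)]);ty=np.array([np.sin(yaw),-np.cos(yaw)])
h=np.array([.446,-.167]);ey=np.array([.9896,-.1441]);eo=np.array([.144,.9896])
for th in np.arange(.41,1.56,.1):
    r=.158; c,s=np.cos(th),np.sin(th); D=.006+.008*c+.0125*s
    a=r*c+s*D; b=r*s-c*D
    q=h+a*ey+b*eo; print(round(th,2),q.round(3),((q-p)@tx).round(3),((q-p)@ty).round(3))
E
```

```text
time_s: 7.9
ee_pos: [0.6031, -0.1541, 0.0705]
eef_rot: [-3.134, -0.004, 1.442]
force: [0.0, -0.6, 0.2]
grip_width: 0.0007
[ 0.60310108 -0.15414533  0.07054801] [ 0.00896978 -0.57528369  0.23168611]
0.41 [ 0.603 -0.143] 0.011 -0.001
0.51 [ 0.6   -0.128] 0.025 -0.006
0.61 [ 0.596 -0.114] 0.039 -0.012
0.71 [ 0.59  -0.099] 0.053 -0.02
0.81 [ 0.583 -0.086] 0.065 -0.029
0.91 [ 0.574 -0.073] 0.077 -0.039
1.01 [ 0.564 -0.06 ] 0.088 -0.051
1.11 [ 0.553 -0.049] 0.098 -0.063
1.21 [ 0.54  -0.039] 0.106 -0.077
1.31 [ 0.527 -0.03 ] 0.114 -0.092
1.41 [ 0.512 -0.022] 0.119 -0.107
1.51 [ 0.497 -0.016] 0.123 -0.123
```

```bash
python3 -m jog '[[0.006,0,0,0,0,0,-1],[0.011,-0.001,0,0,0,0,-1],[0.018,-0.003,0,0,0,0,-1],[0.025,-0.006,0,0,0,0,-1],[0.039,-0.012,0,0,0,0,-1],[0.053,-0.02,0,0,0,0,-1],[0.065,-0.029,0,0,0,0,-1],[0.077,-0.039,0,0,0,0,-1],[0.088,-0.051,0,0,0,0,-1],[0.088,-0.051,0,0,0,0,-1]]'; python3 - <<'E'
from h import *
snap('scene','s9')
E
```

```text
time_s: 8.9
ee_pos: [0.5627, -0.0585, 0.0714]
eef_rot: [-3.133, -0.004, 1.444]
force: [-0.8, -0.3, -0.4]
grip_width: 0.0004
```

View pics/s9.png

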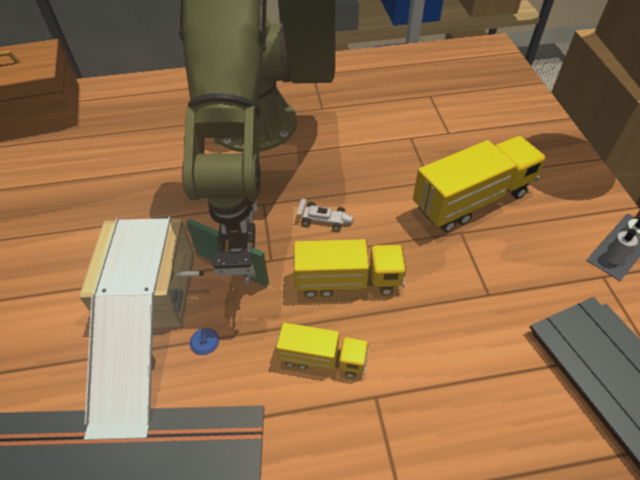

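The door is following at about 1 rad, and its free edge at (267,282) is clear of the lorry tail at (294,268). I continue to about 1.53 rad.

```bash
python3 -m jog '[[0.01,-0.012,0,0,0,0,-1],[0.018,-0.026,0,0,0,0,-1],[0.026,-0.041,0,0,0,0,-1],[0.031,-0.056,0,0,0,0,-1],[0.035,-0.066,0,0,0,0,-1],[0.036,-0.072,0,0,0,0,-1],[0.037,-0.076,0,0,0,0,-1],[0.037,-0.076,0,0,0,0,-1],[0.037,-0.076,0,0,0,0,-1]]'; python3 - <<'E'
from h import *
snap('scene','s10'); snap('side','d10')
E
```

```text
time_s: 9.85
ee_pos: [0.4931, -0.0132, 0.0723]
eef_rot: [-3.134, -0.004, 1.443]
force: [1.0, 0.4, 0.7]
grip_width: 0.0002
```

View pics/s10.png

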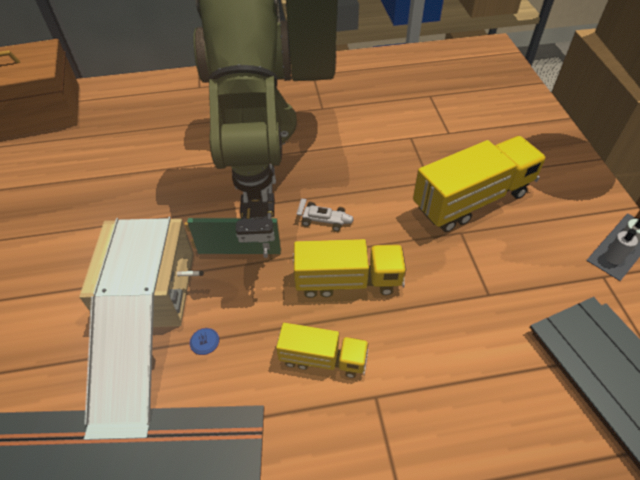

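View pics/d10.png

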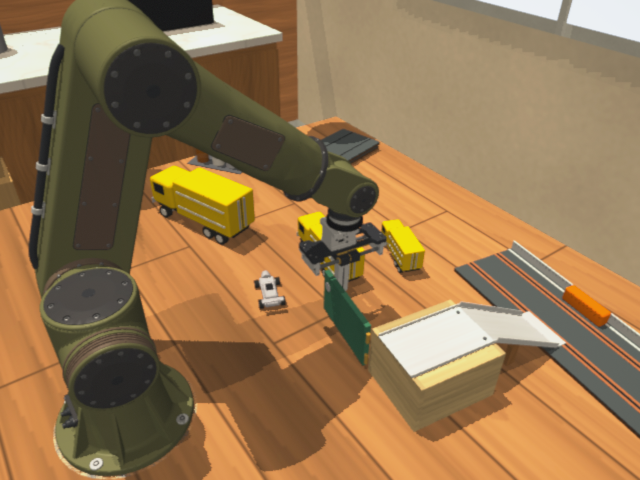

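The door stands about square, spanning (190,220) to (280,255). I back the finger away and lift.

```bash
python3 -m jog '[[-0.005,0.01,0,0,0,0,-1],[-0.01,0.03,0,0,0,0,-1],[-0.01,0.03,-0.03,0,0,0,-1],[-0.01,0.03,-0.08,0,0,0,-1],[-0.01,0.03,-0.13,0,0,0,-1],[-0.01,0.08,-0.15,0,0,0,-1],[-0.01,0.13,-0.15,0,0,0,-1],[-0.01,0.13,-0.15,0,0,0,-1],[-0.01,0.13,-0.15,0,0,0,-1]]'; python3 - <<'E'
from h import *
snap('scene','s11'); c=snap('side','d11')
s=load('s11')
cv2.imwrite('pics/z11.png',cv2.resize(s['image'][190:320,160:310,::-1],None,fx=4.5,fy=4.5,interpolation=cv2.INTER_CUBIC))
E
```

```text
time_s: 10.85
ee_pos: [0.6224, -0.0408, 0.2196]
eef_rot: [-3.132, -0.004, 1.443]
force: [0.2, 0.9, 0.5]
grip_width: 0.0005
```

View pics/z11.png

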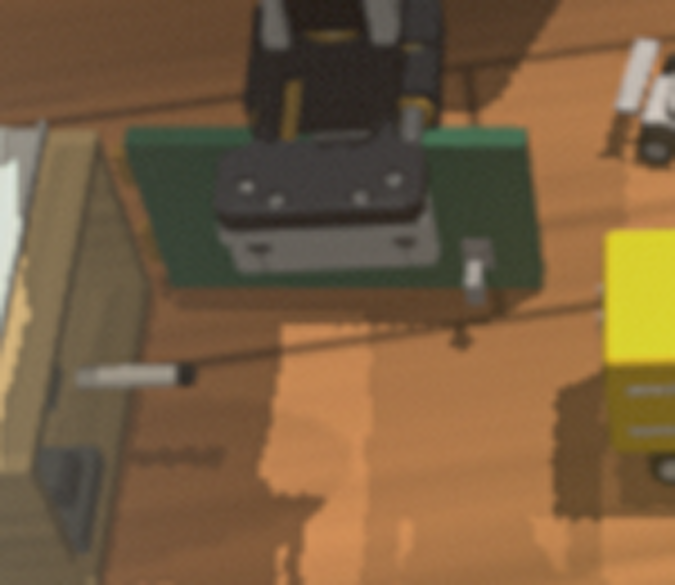

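View pics/d11.png

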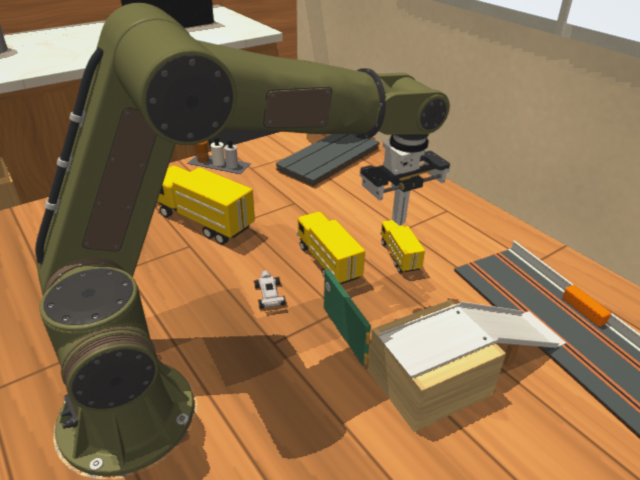

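```bash
python3 - <<'E'
from h import *
snap('scene','s12');a=load('s11');b=load('s12');z=load('scene0')
A=onz(a,160+130/4.5,190+146/4.5,.116);B=onz(a,160+527/4.5,190+146/4.5,.116);d=(B-A)[:2]
print(A,B,np.hypot(*d),'door',np.arctan2(d[1],d[0])+.1446)
print('moving',cv2.absdiff(a['image'],b['image'])[200:360,180:420].max())
for nm,(x0,x1,y0,y1) in dict(car=(294,356,196,232),base=(185,222,325,358)).items():
    # compare patch by template match
    t=z['image'][y0:y1,x0:x1]; r=cv2.matchTemplate(b['image'][y0-6:y1+6,x0-6:x1+6],t,cv2.TM_CCOEFF_NORMED); print(nm,cv2.minMaxLoc(r)[1],np.array(cv2.minMaxLoc(r)[3])-6)
P=[onz(b,*p,.105) for p in((294.5,243),(293.5,272))];t=(P[0]+P[1])[:2]/2;print('tail',-.097-(t-[.5404,-.1744])@[.144,.9896], status.get_obs()['joint_vel'].round(3))
E
```

```text
[ 0.45217443 -0.16350039  0.116     ] [0.48621183 0.02058785 0.116     ] 0.18720850749576687 door 1.5325639559079287
moving 82
car 0.9842538237571716 [0 0]
base 0.8703818917274475 [0 0]
tail -0.31796838437471997 [-0.    -0.015 -0.     0.     0.001  0.002]
```

View pics/s12.png

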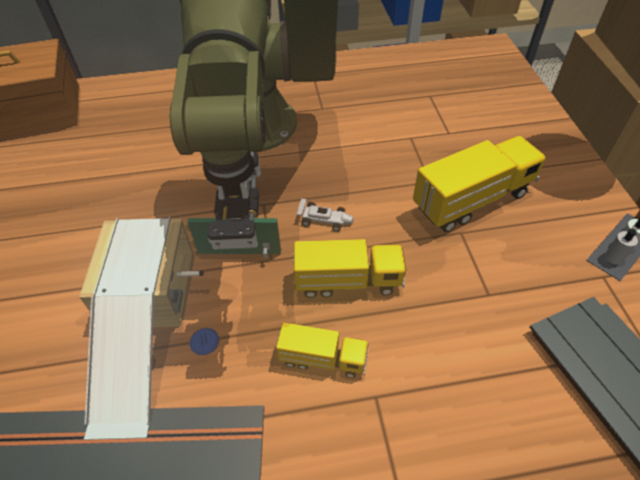

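The door measures 1.53 rad, the lorry tail -0.318 m, and the car and base have not moved. I let the arm settle, then hand in.

```bash
python3 -m jog '[[0,0,0,0,0,0,-1],[0,0,0,0,0,0,-1],[0,0,0,0,0,0,-1]]'; python3 - <<'E'
from h import *
a=snap('scene','s13');b=load('s12');d=cv2.absdiff(a['image'],b['image']).max(2)
print('door free-end diff',d[215:265,262:285].max())
print(ctrl.hand_in())
E
```

```text
time_s: 11.3
ee_pos: [0.6209, -0.0403, 0.2221]
eef_rot: [-3.135, -0.004, 1.443]
force: [0.7, 0.7, -0.8]
grip_width: 0.0007
door free-end diff 6
the job is handed in; nothing more can be done
None
```

I carried out all three steps and handed the job in at about 11.4 s of the 61 s allowed; the hand-in gave no verdict.

- **Lorry:** I rolled it straight forwards with the fingertips. Its tail stood at station x ≈ -0.317 m when rolled and -0.318 m at the last check; the limit is -0.283 m. It stayed upright.
- **Door release:** I pressed the finger plate in to its stop, with the force reading reaching about 10 N against the 3 to 5 N given. I then backed off, and the door sprang ajar by itself to about 0.41 rad.
- **Door opening:** I pushed the upper inner face along an arc until the door stood at about 1.53 rad; 1.4 is needed. The free end showed no motion between the last two pictures.
- **Bystanders:** The car and the figure base showed no shift in the scene picture. The match for the base was weaker (0.87), which I put down to the gripper's shadow on it.
- **One check that disagreed:** a wider frame comparison just after I lifted the arm did show change. I put that down to the arm still settling, because the later check on the door's free end was clean. The arm ended raised, touching nothing.

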